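# Seat the label printer's tape disc

### The arm

A 7-joint arm with a two-finger parallel gripper is mounted at the origin on the work surface; the furniture and walls round the work are solid. World frame = base frame: x ahead of the robot, y to its left, z up, the work surface at z = 0. Lengths are in mm, angles in rad, forces in N, time in s.
With the tool pointing down it reaches from about 400 to 925 mm from the base axis. Payload 4.1 kg.
Tool frame: the origin (TCP) lies on the centre line of the jaws, within the pads' length; the fingertips stand 17 mm ahead of it and the grasp point (between the pads) lies 2 mm behind it; z points along the fingers, y is the line along which they close (so a half turn about z gives the same grasp; the last joint's range is limited). The gripper opens to 85 mm and grips with 20 to 120 N. Pads are 22 mm wide; open, the fingers measure 114 mm over their backs; the gripper's body (76 mm by 85 mm) begins 54 mm behind the grasp point. The pads swing forward as they close: fully open they stand 13 mm farther back than shut.
Start: joints at [1.071, 0.398, 0.045, 1.537, -0.019, 1.207, -0.051], TCP at [253.639, -598.505, 248.347] pointing down, gripper open.
Joint ranges: [-2.82, 2.82], [-0.49, 2.23], [-1.37, 1.46], [0, 2.46], [-1.36, 4.5], [0.23, 2], [-2.94, 2.94]. Speed limits (rad/s): [2.57, 2.57, 3.14, 3.14, 3.14, 3.14, 3.14].

### API

Orientations are given as a 3x3 rotation matrix whose columns are the frame's x, y, z axes.
In Python, from station import manip, fingers, vision, job, recognise gives the robot as it stands. Calls block until the motion is done:
- manip.move_pose(position, orientation): joint-space move of the TCP to a pose.
- manip.line_to(position, orientation=None, max_speed=150, guard=None): straight line of the TCP; orientation=None keeps the orientation; max_speed is the mean speed in mm/s. With guard (N) it stops when the force on the tool has changed by that much, and returns True; else False.
- manip.goto_joints(angles): joint-space move.
- fingers.move_gripper(opening): finger opening in mm; the grip force is fixed at half the most; returns when the fingers have stopped.
- manip.hold(seconds).
- manip.solve_ik(position, orientation): joint angles nearest the present ones, or None.
- vision.camera(name): name is "scene" or "side" or "wrist"; returns the picture (480x640x3 uint8, red, green, blue); there is no depth.
- vision.get_calibration(name): a dict with "K" (3x3 intrinsics, pixels), "k1" (the pictures are not rectified: a ray, as slopes to the right and down, at radius r is drawn at 1 + k1 r^2 times it, then the intrinsics apply), "view" (4x4, takes a point from world to camera coordinates). Camera axes: x right, y down, z forward; pixel columns grow to the right and rows downward; lengths in mm; the calibration is good to about 2 mm. A picture is of the moment at which its call begins: read the wrist's pose just before it. get_calibration takes no time and is no camera call; for the wrist camera it gives the pose at the moment of the call.
A pose or a line that the arm cannot do raises manip.Unreachable and nothing moves.
- job.sign_off(): hands the job in; it is judged then, once.
Trained networks look in the newest picture that a camera, given by its name, has taken for a name from the list of things; names that differ only in an ending like _2 or _b are one class to them, and where a whole thing is asked for, a point or a joint stands for the part that bears it (a point fixed in the world has none). Each returns a list of dicts, best first, with "p" (0 to 1); they miss things now and then, are a little off and sometimes report something else, mostly with a low value. They report only what shows in the picture. A call takes as long as a camera call.
- recognise(camera, thing): "xy" ([column, row] in pixels, amid what is visible of it).
Readings, each from a call of its own:
- manip.current_time(): time.
- manip.current_joint_pos(): joint angles.
- manip.current_joint_velocities(): joint speeds.
- manip.current_tau(): joint torques, N m.
- manip.current_eef_pos(): TCP position.
- manip.current_tcp_rot(): TCP orientation.
- manip.current_wrist_force(): force on the tool from outside, world axes, zero at the start.
- manip.current_ft_torque(): the same for the moment, N m.
- manip.current_grip_width(): finger opening in mm.
- manip.current_finger_force(): force on a finger pad.
Only numpy, scipy, OpenCV 4.12 (cv2) and the standard library are available. Lean on these libraries where they do the work, as an engineer would, in place of code of your own. Each camera call takes 0.05 s, during which the arm holds its last target. There are 200 camera calls.

### The job

The blue tape disc on the label printer stands proud because its notch has not found the orange key pin. With a fingertip against the black lug, push the disc round until its notch is over the pin, then press the disc gently down until it sits fully home on the printer, and take the finger away. Do not grip, lift or force the disc, and leave the phone, stapler and charger where they are.

Things in the scene. Friction and masses are not known exactly. Their poses are not given: they have to be found in the camera images.
- label_printer: White label printer, 130 x 130 mm case, 36 mm high, fixed to the desk on its grip feet. Origin at the centre of its underside; z up, its -x side is the front with the label slot. On top is a round black deck (100 mm across, 38 mm above the desk) whose centre is straight above the origin; the tape disc turns about that vertical line.
- key_pin (a point): Top of the fixed orange key pin, 10 mm thick with a domed top, 47 mm above the desk, 41 mm from the disc's axis on the printer's front (-x) side. An orange mark lies on the case just outside it.
- notch (a point): The middle of the notch in the disc's rim, at the level of the disc's top face, 41 mm from the axis. The notch is open to the rim, 13 mm wide and about 12 mm deep, cut through the disc's full thickness; an orange mark on the disc lies just inward of it. Seen from above it must coincide with the pin; the pin's dome guides it in from about 3 mm off, farther off the pin blocks the disc.
- lug_top (a point): Top centre of the black upright lug on the disc, directly opposite the notch, 30 mm from the axis: a round post about 15 mm thick (19 mm at its foot) that rises 24 mm above the disc's top face. Pushed sideways by a finger on either side, it turns the disc (about 1.5 N at the lug); the disc stays at whatever angle it is left.
- disc_centre (a point): Centre of the disc's top, on the flat grey spot (24 mm across) where it can be pressed. The disc is blue with a pale round label, 90 mm across and 12 mm thick; its top face is 60 mm above the desk at the start and 50 mm when seated.
- disc_turn (a joint): Angle of the disc about the vertical, rad, counter-clockwise positive seen from above, unlimited either way. 0 (or any full turn) has the notch straight over the pin; at 0 the lug lies in the printer's +x direction. It starts anywhere from 0.6 to 5.68, so the shorter way round may be either direction.
- hub_depth (a joint): How far the disc is pushed down along its axis, m: 0 at the start (proud), 0.010 fully seated on the deck, negative if lifted. It slides stiffly: it stays where it is left and takes about 5 N to push down when the notch is over the pin; otherwise the pin stops it after about 1 to 3 mm.
- phone: Black phone lying flat, 148 x 72 x 8 mm, loose bystander, left of the printer; origin at the centre of its underside.
- stapler: Dark stapler, 125 x 34 x 38 mm, loose bystander, right of the printer; origin at the centre of its underside.
- charger: White charging block, 36 x 36 x 28 mm, loose bystander, right of the printer; origin at the centre of its underside.

How it is judged:
By the outcome, as a careful person would: the job done as asked, in the order asked, and still so for the second after the job is handed in, with the robot touching nothing.
It also fails if it takes over 45 s, if anything falls off the work surface, if the arm or the gripper's body presses on something with over 40 N, if the wrist force passes 120 N, or if a joint passes its speed limit or range.

## Working session

There is one attempt and no reset: what is moved stays moved. The work goes in short steps, each a Python script; the robot and the scene stay as the last script left them, time stands still between calls to the robot, and variables do not carry over. Pictures are saved under pics/ and viewed, at most 10 in all, crops included, and the job is handed in when it is done.

```bash
mkdir -p pics
cat > h.py <<'E'
import numpy as np, cv2
from station import manip, fingers, vision, job, recognise
def ray(cam,xy):
    c=vision.get_calibration(cam);K=np.array(c["K"]);V=np.array(c["view"])
    # k1 model identical to OpenCV radial model
    u=cv2.undistortPoints(np.array([[xy]],float),K,np.array([c["k1"],0,0,0.]))[0,0]
    R=V[:3,:3];return -R.T@V[:3,3],R.T@np.array([u[0],u[1],1])
def at(cam,xy,z):
    o,d=ray(cam,xy);return o+d*(z-o[2])/d[2]
def proj(cam,p):
    c=vision.get_calibration(cam);V=np.array(c["view"])
    return cv2.projectPoints(np.array([p],float),cv2.Rodrigues(V[:3,:3])[0],V[:3,3],np.array(c["K"]),np.array([c["k1"],0,0,0.]))[0][0,0]
def save(cam,n):
    im=vision.camera(cam);cv2.imwrite(f"pics/{n}.png",im[:,:,::-1]);return im
E
python3 - <<'E'
from h import *
Z=dict(label_printer=18,key_pin=47,notch=60,lug_top=84,disc_centre=60,phone=4,stapler=19,charger=14)
for c in("scene","side"):
    save(c,c+"0")
    for t,z in Z.items():
        for r in recognise(c,t)[:2]: print(c,t,round(r["p"],2),np.round(r["xy"]),at(c,r["xy"],z).round(1))
print(manip.current_tcp_rot().round(3),manip.current_time())
E
```

```text
scene label_printer 0.61 [334. 285.] [490.7 -89.9  18. ]
scene key_pin 0.69 [335. 284.] [ 457.5 -121.1   47. ]
scene notch 0.76 [336. 269.] [ 476.7 -104.4   60. ]
scene notch 0.24 [432. 322.] [ 460.7 -299.2   60. ]
scene lug_top 0.81 [335. 267.] [ 449.8 -126.6   84. ]
scene disc_centre 0.58 [330. 263.] [485. -83.  60.]
scene phone 0.76 [245. 242.] [505.2 170.5   4. ]
scene stapler 0.9 [434. 323.] [ 515.  -272.8   19. ]
scene charger 0.7 [401. 358.] [ 417.7 -282.8   14. ]
side label_printer 0.22 [340. 177.] [ 509.1 -259.7   18. ]
side key_pin 0.86 [323. 239.] [477.1 -74.6  47. ]
side notch 0.56 [318. 226.] [494.2 -92.2  60. ]
side lug_top 0.6 [322. 231.] [475.6 -68.3  84. ]
side disc_centre 0.8 [320. 228.] [488.2 -87.9  60. ]
side phone 0.6 [262. 353.] [500.9 165.3   4. ]
side stapler 0.88 [341. 176.] [ 507.2 -262.6   19. ]
side charger 0.63 [386. 182.] [ 411.7 -285.5   14. ]
side charger 0.43 [324. 229.] [ 492.5 -119.4   14. ]
[[ 0.921  0.39   0.   ]
 [ 0.39  -0.921 -0.   ]
 [-0.     0.    -1.   ]] 0.9
```

View pics/scene0.png

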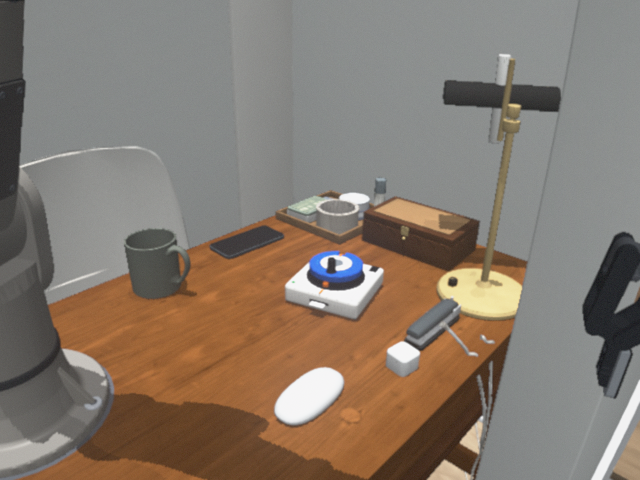

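View pics/side0.png

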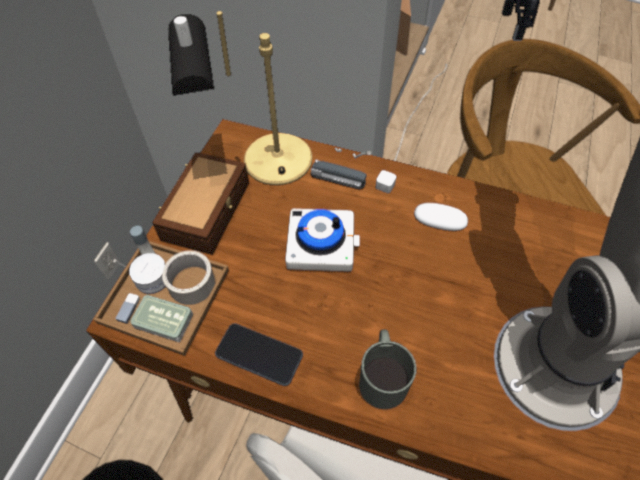

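The scene view shows the printer at (335,285) and the lug at about (332,264). In the side view the printer is at (321,238) and the lug at about (335,224). The lamp stands behind and to the right. I'll enlarge both views.

Run:
```python
import cv2,numpy as np
a=cv2.imread("pics/scene0.png")[240:320,280:390];b=cv2.imread("pics/side0.png")[200:280,275:370]
f=lambda i,s:cv2.resize(i,None,fx=s,fy=s,interpolation=cv2.INTER_CUBIC)
a=cv2.resize(a,(550,400));
cv2.imwrite("pics/cropA.png",f(cv2.imread("pics/scene0.png")[240:320,280:380],7)) 
cv2.imwrite("pics/cropB.png",f(cv2.imread("pics/side0.png")[200:280,275:375],7))
```

```text
(no output)
```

View pics/cropA.png

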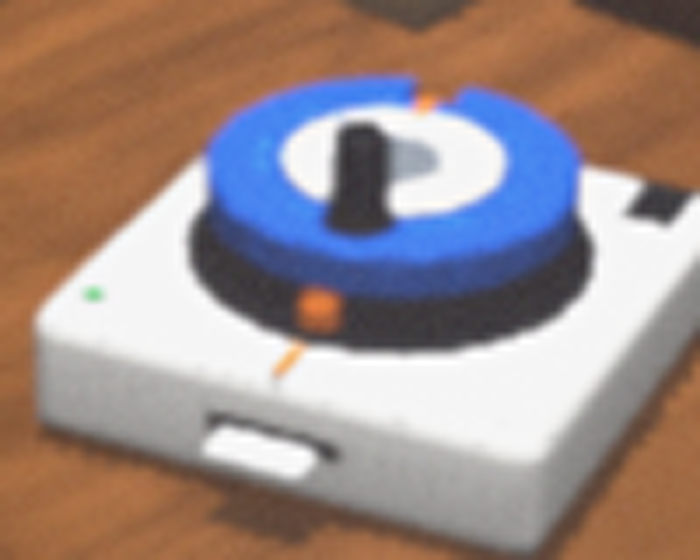

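View pics/cropB.png

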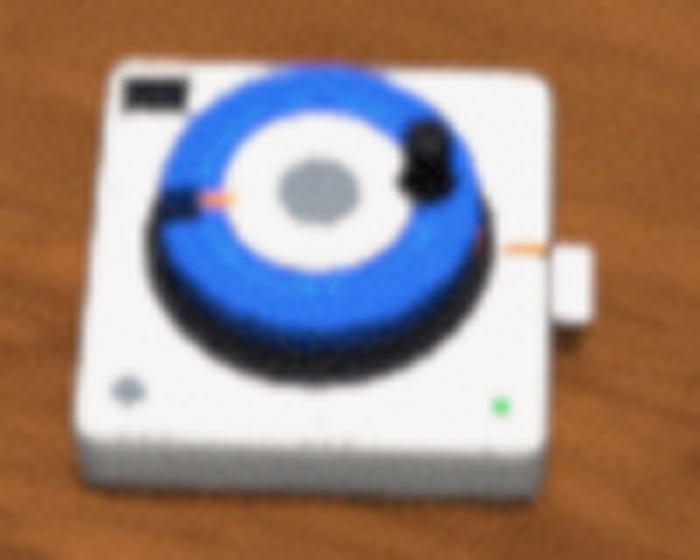

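Enlarged (7x), the side view has the grey spot at (318,190), lug top at (428,133), notch at (180,203) and case mark at (523,248). The scene view has the lug top at (358,130), notch at (430,90), pin at (320,296) and mark at (288,360).

Run:
```python
from h import *
s=lambda u,v:(275+(u+.5)/7-.5,200+(v+.5)/7-.5)
a=lambda u,v:(280+(u+.5)/7-.5,240+(v+.5)/7-.5)
for n,c,p,z in [("ctr","side",s(318,190),60),("lug","side",s(428,133),84),("notch","side",s(180,203),60),("inner mark","side",s(217,200),60),("mark","side",s(523,248),36.3),
 ("case FL","side",s(548,82),36),("case","side",s(546,440),36),("case","side",s(80,430),36),("case","side",s(115,68),36),
 ("lug","scene",a(358,130),84),("inner mark","scene",a(426,103),60),("pin","scene",a(320,296),47),("mark","scene",a(288,360),36.3),
 ("discL","scene",a(208,165),60),("discR","scene",a(580,190),60),("label L","scene",a(282,158),60),("label R","scene",a(506,160),60),
 ("discL","side",s(165,180),60),("discR","side",s(475,195),60)]:
    print(n,c,at(c,p,z).round(1))
for q in("scene","side","wrist"):
    print(q,ray(q,(320,240))[0].round())
```

```text
ctr side [489.2 -91.5  60. ]
lug side [ 461.8 -104.    84. ]
notch side [523.1 -73.8  60. ]
inner mark side [514.  -78.4  60. ]
mark side [ 434.5 -109.2   36.3]
case FL side [ 447.4 -167.3   36. ]
case side [407.4 -51.9  36. ]
case side [526.9  -9.4  36. ]
case side [ 567. -127.   36.]
lug scene [ 465.9 -102.5   84. ]
inner mark scene [521.9 -74.2  60. ]
pin scene [ 451.9 -104.9   47. ]
mark scene [ 439.2 -107.2   36.3]
discL scene [461.1 -59.3  60. ]
discR scene [ 514.8 -129.1   60. ]
label L scene [476.2 -69.2  60. ]
label R scene [ 513.6 -107.2   60. ]
discL side [530.  -79.5  60. ]
discR side [ 448.1 -105.4   60. ]
scene [ -74. -590.  469.]
side [269. 447. 872.]
wrist [ 327. -568.  374.]
```

```bash
cat >> h.py <<'E'
C=np.array([488.5,-90.0]); YAW=np.radians(19)
def R(yaw):
    c,s=np.cos(yaw),np.sin(yaw);return np.array([[c,s,0],[s,-c,0],[0,0,-1.]])
def fp(ang,r=30,z=85): # finger position on circle (world angle, rad)
    return np.array([C[0]+r*np.cos(ang),C[1]+r*np.sin(ang),z])
E
python3 - <<'E'
from h import *
for sgn in (1,-1):
  for k in range(4):
    out=[]
    for f in np.linspace(0,172*1 if sgn>0 else 188,6):
        ang=207+sgn*(f-36)
        q=manip.solve_ik(fp(np.radians(ang)),R(np.radians(ang+90+90*k)))
        out.append(None if q is None else np.round(q,1)[[0,2,4,5,6]].tolist())
    print(sgn,k,*out,sep=" ")
E
```

```text
1 0 [-0.9, 1.3, -0.8, 1.0, -2.4] [0.2, -0.1, 0.0, 0.7, -2.6] [0.3, -0.1, 0.1, 0.8, -2.0] [0.4, -0.3, 0.1, 0.8, -1.5] [0.4, -0.3, 0.2, 0.8, -0.9] [0.5, -0.4, 0.2, 0.8, -0.4]
1 1 [0.3, -0.3, 0.1, 0.7, -1.7] [0.4, -0.3, 0.1, 0.8, -1.1] [0.5, -0.4, 0.2, 0.8, -0.5] [0.5, -0.5, 0.2, 0.8, 0.0] [0.6, -0.5, 0.3, 0.8, 0.6] [0.6, -0.6, 0.3, 0.8, 1.1]
1 2 [0.5, -0.5, 0.2, 0.8, -0.2] [0.6, -0.5, 0.2, 0.8, 0.4] [0.6, -0.5, 0.3, 0.8, 1.0] [0.7, -0.6, 0.3, 0.8, 1.5] [1.0, -1.2, 0.7, 1.0, 1.8] [1.0, -1.2, 0.7, 1.0, 2.3]
1 3 [0.6, -0.6, 0.3, 0.8, 1.2] [1.1, -1.2, 0.6, 0.9, 1.6] [1.1, -1.2, 0.6, 0.9, 2.2] [0.1, 0.0, -0.0, 0.8, -2.9] [0.2, -0.1, 0.0, 0.8, -2.4] [0.3, -0.2, 0.1, 0.8, -1.8]
-1 0 [0.3, -0.2, 0.1, 0.8, -2.0] [0.2, -0.1, 0.0, 0.7, -2.6] [-0.9, 1.3, -0.8, 1.0, -2.5] [1.0, -1.2, 0.6, 0.9, 1.8] [0.6, -0.7, 0.3, 0.8, 1.3] [0.5, -0.6, 0.3, 0.8, 0.7]
-1 1 [0.5, -0.4, 0.2, 0.8, -0.5] [0.4, -0.3, 0.1, 0.8, -1.1] [0.3, -0.3, 0.1, 0.7, -1.8] [0.2, -0.2, 0.1, 0.7, -2.5] [-0.9, 1.3, -0.9, 1.0, -2.2] [0.9, -1.2, 0.7, 1.0, 2.0]
-1 2 [0.6, -0.5, 0.3, 0.8, 1.0] [0.6, -0.5, 0.2, 0.8, 0.4] [0.5, -0.5, 0.2, 0.8, -0.3] [0.4, -0.4, 0.2, 0.8, -1.0] [0.3, -0.3, 0.1, 0.8, -1.6] [0.2, -0.2, 0.1, 0.8, -2.2]
-1 3 [1.1, -1.2, 0.6, 0.9, 2.2] [1.1, -1.2, 0.6, 0.9, 1.6] [0.6, -0.6, 0.3, 0.8, 1.2] [0.5, -0.6, 0.2, 0.8, 0.5] [0.5, -0.5, 0.2, 0.8, -0.1] [0.4, -0.4, 0.2, 0.8, -0.8]
```

Run:
```python
from h import *
print("lamp base",at("side",(278,157),5).round(), "head z400",at("side",(190,55),400).round())
t=manip.current_time()
fingers.move_gripper(0)
a=np.radians(207-60)
manip.move_pose(fp(a,z=200),R(a+np.pi))
print(manip.current_time()-t, manip.current_joint_pos().round(2))
save("wrist","w1")
for n in("disc_centre","lug_top","notch","key_pin"):
    z=dict(disc_centre=60,lug_top=84,notch=60,key_pin=47)[n]
    for r in recognise("wrist",n)[:2]: print(n,round(r["p"],2),np.round(r["xy"]),at("wrist",r["xy"],z).round(1))
print(manip.current_time())
```

```text
lamp base [ 666. -277.    5.] head z400 [696. -93. 400.]
2.8083 [ 0.33  0.13 -0.29  2.    0.04  1.01 -2.12]
disc_centre 0.76 [315. 187.] [490.5 -91.8  60. ]
lug_top 0.58 [313. 188.] [494.3 -92.4  84. ]
notch 0.94 [316. 186.] [490.8 -92.6  60. ]
key_pin 0.8 [316. 176.] [495.1 -94.8  47. ]
3.9583
```

View pics/w1.png

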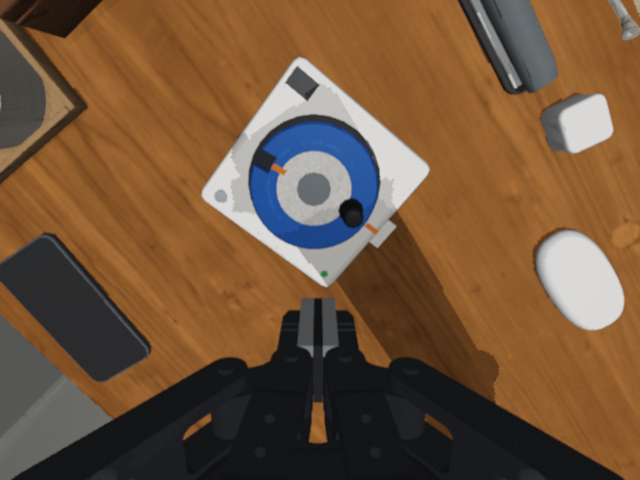

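Wrist view: grey spot at (314,188), lug top at (351,209), notch at (265,160), case mark at (371,229). The fingertips end at row 298, columns 300–337.

Run:
```python
from h import *
im=cv2.imread("pics/w1.png")
for n,p,z in [("ctr",(314,188),60),("lug",(351,209),84),("notch",(265,160),60),("imark",(279,170),60),("mark",(371,229),36.3),("c1",(300,59),36),("c2",(428,168),36),("c3",(325,286),36),("c4",(203,193),36),("tipL",(300,299),183),("tipR",(337,299),183)]:
    p=at("wrist",p,z);print(n,p.round(1),np.degrees(np.arctan2(p[1]+92,p[0]-490)).round(1))
hsv=cv2.cvtColor(im,cv2.COLOR_BGR2HSV)
m=cv2.inRange(hsv,(105,120,60),(125,255,255));cn=max(cv2.findContours(m,0,2)[0],key=cv2.contourArea)
e=cv2.fitEllipse(cv2.convexHull(cn));print(e,at("wrist",e[0],60).round(1))
print(manip.current_eef_pos().round(1))
```

```text
ctr [490.5 -90.3  60. ] 73.7
lug [ 469.7 -105.5   84. ] -146.4
notch [524.8 -72.8  60. ] 28.9
imark [514.  -76.9  60. ] 32.1
mark [ 435.4 -107.6   36.3] -164.0
c1 [ 567.3 -128.6   36. ] -25.3
c2 [ 453.1 -167.7   36. ] -116.0
c3 [413.5 -50.7  36. ] 151.7
c4 [529.9 -14.4  36. ] 62.8
tipL [473.5 -73.5 183. ] 131.8
tipR [465.2 -86.3 183. ] 167.2
((313.5674743652344, 184.13531494140625), (126.56939697265625, 128.10708618164062), 106.37352752685547) [492.9 -91.5  60. ]
[463.4 -74.1 200. ]
```

```bash
sed -i 's/^C=.*/C=np.array([490.3,-90.5]); YAW=np.radians(18.3)/' h.py
cat >> h.py <<'E'
def arc(a0,a1,step=12,z=85,speed=60):
    n=max(1,int(np.ceil(abs(a1-a0)/step)))
    for a in np.linspace(a0,a1,n+1)[1:]:
        manip.line_to(fp(np.radians(a),z=z),R(np.radians(a)+np.pi),max_speed=speed)
E
python3 - <<'E'
from h import *
t=manip.current_time()
a=np.radians(157)
manip.line_to(fp(a,z=120),R(a+np.pi))
print(manip.line_to(fp(a,z=85),max_speed=60,guard=4),manip.current_time()-t)
f0=manip.current_wrist_force()
for a in range(157,333,16):
    arc(a,a+16,16); print(a+16,(manip.current_wrist_force()-f0).round(1),round(manip.current_time()-t,2))
save("wrist","w2")
E
```

```text
False 1.4167
173 [ 1.5 -0.3 -1.2] 1.85
189 [-0.4  0.5 -1.3] 2.28
205 [-0.6  0.  -1.5] 2.72
221 [-0.6  0.  -1. ] 3.15
237 [-0.8 -0.1 -1.5] 3.58
253 [-1.2 -1.2 -1.5] 4.02
269 [-0.6 -1.4 -1.3] 4.45
285 [-0.4 -1.9 -1.6] 4.88
301 [-0.3 -1.3 -0.7] 5.32
317 [-0.6 -0.9 -1.1] 5.75
333 [-1.2 -1.4 -1.1] 6.18
```

View pics/w2.png

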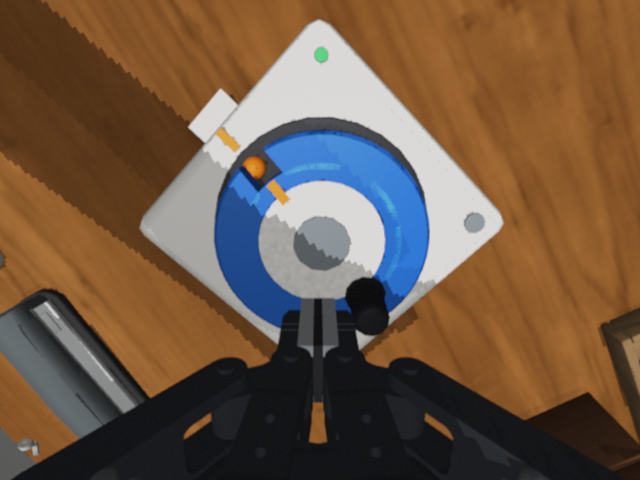

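The pin at (255,167) already shows inside the notch. The disc's mark is at (278,192), the case mark at (229,140) and the grey spot at (322,243). I'll compute the remaining angle.

```bash
python3 - <<'E'
from h import *
c=at("wrist",(322,243),60);print(c.round(1))
for n,p,z in [("imark",(278,192),60),("notch corner L",(243,171),60),("notch corner R",(281,186),60),("notch in L",(260,188),60),("notch in R",(281,173),60),("mark",(229,140),36.3),("pin",(255,166),47),("lug",(367,292),84),("caseA",(320,20),36),("caseB",(142,225),36),("caseC",(502,222),36)]:
    p=at("wrist",p,z);print(n,p.round(1),np.degrees(np.arctan2(*(p-c)[[1,0]])).round(1),np.hypot(*(p-c)[:2]).round(1))
E
python3 -c "
import cv2;i=cv2.imread('pics/w2.png')[110:270,190:390];cv2.imwrite('pics/w2c.png',cv2.resize(i,None,fx=3.75,fy=3.75,interpolation=cv2.INTER_CUBIC))"
```

```text
[490.8 -89.7  60. ]
imark [463.8 -95.7  60. ] -167.7 27.7
notch corner L [ 450.3 -103.8   60. ] -160.8 42.9
notch corner R [462.2 -93.4  60. ] -172.6 28.8
notch in L [ 459.1 -101.2   60. ] -160.1 33.7
notch in R [457.7 -91.   60. ] -177.9 33.1
mark [ 436.6 -108.    36.3] -161.4 57.2
pin [ 451.2 -101.3   47. ] -163.7 41.2
lug [507.8 -80.2  84. ] 29.3 19.4
caseA [412.8 -50.8  36. ] 153.5 87.2
caseB [ 451.2 -165.2   36. ] -117.7 85.2
caseC [527.6 -12.5  36. ] 64.6 85.6
```

View pics/w2c.png

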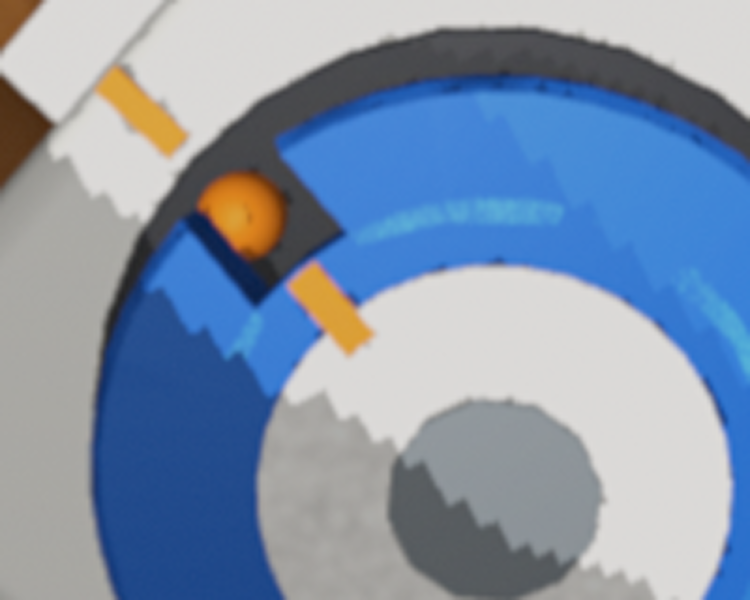

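Run:
```python
from h import *
arc(333,339.5,7,speed=20)
im=save("wrist","w3")
cv2.imwrite("pics/w3c.png",cv2.resize(im[110:270,190:390,::-1],None,fx=3.75,fy=3.75,interpolation=cv2.INTER_CUBIC))
print(manip.current_time())
```

```text
10.5583
```

View pics/w3c.png

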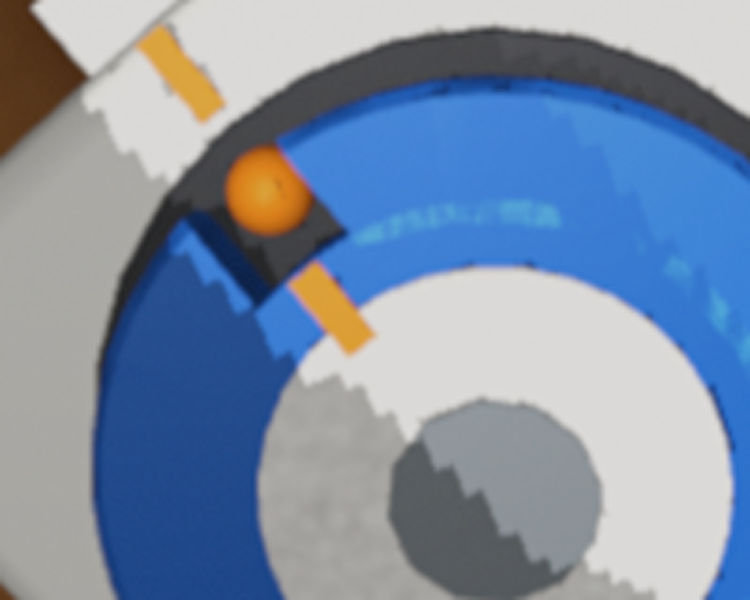

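The notch corners stay at crop (188,222), (258,302), (345,235) and (280,145). The pin is at (268,190), the case mark at (180,73), the disc mark at (331,308) and the grey spot at (495,498).

Run:
```python
from h import *
g=lambda u,v:(190+(u+.5)/3.75-.5,110+(v+.5)/3.75-.5)
c=at("wrist",g(495,498),60);print(c.round(1))
P={}
for n,p,z in [("oL",(188,222),60),("iL",(258,302),60),("iR",(345,235),60),("oR",(280,145),60),("imark",(331,308),60),("mark",(180,73),36.3),("pin",(268,190),46)]:
    p=at("wrist",g(*p),z);P[n]=p;print(n,p.round(1),np.degrees(np.arctan2(*(p-c)[[1,0]])).round(1),np.hypot(*(p-c)[:2]).round(1))
for w in(("iL","iR"),("oL","oR")):
    m=(P[w[0]]+P[w[1]])/2;print(np.degrees(np.arctan2(*(m-c)[[1,0]])).round(1),np.hypot(*(m-c)[:2]).round(1))
v=ray("wrist",(320,240));print(v[0].round(),v[1].round(3))
```

```text
[490.3 -89.8  60. ]
oL [ 450.7 -109.2   60. ] -153.9 44.1
iL [ 461.  -105.7   60. ] -151.5 33.3
iR [457.7 -94.4  60. ] -172.0 32.9
oR [446.9 -97.1  60. ] -170.4 44.1
imark [464.3 -98.7  60. ] -161.1 27.5
mark [ 435.9 -108.6   36.3] -161.0 57.6
pin [ 451.4 -102.5   46. ] -161.9 41.0
-161.7 32.6
-162.1 43.6
[443. -74. 211.] [ 0.293 -0.103 -0.951]
```

The disc mark (-161.1°), case mark (-161.0°), pin (-161.9°) and notch (-161.9°) all line up. Next I back the finger off and press.

```bash
python3 - <<'E'
from h import *
arc(339.5,333,7,speed=40)
p=manip.current_eef_pos(); manip.line_to([p[0],p[1],125])
O=R(np.radians(198.3)); X=[489.8,-90.2]
manip.line_to([*X,125],O)
im=save("wrist","w4")
manip.line_to([*X,84],O,max_speed=80)
f0=manip.current_wrist_force()
z=84
while z>66.5:
    z-=1.5
    g=manip.line_to([*X,z],max_speed=15,guard=14)
    f=manip.current_wrist_force()-f0
    print(z,g,manip.current_eef_pos().round(1),f.round(1))
    if g or f[2]>13: break
save("wrist","w5");print(manip.current_time())
E
python3 -c "
import cv2,numpy as np
cv2.imwrite('pics/w45.png',np.hstack([cv2.imread('pics/w%d.png'%i)[:,120:520] for i in(4,5)]))"
```

```text
82.5 False [490.  -90.3  82.8] [-0.2 -0.6 -0.7]
81.0 False [489.8 -90.3  81. ] [ 0.6 -1.6 -1.2]
79.5 False [489.7 -90.2  79.4] [ 0.3 -1.7 -0.7]
78.0 False [489.7 -90.2  77.9] [-0.1 -0.3 -1.2]
76.5 False [490.1 -90.2  76.6] [ 0.2 -1.5  0.4]
75.0 False [490.1 -90.2  75.2] [ 0.3 -1.5  1.9]
73.5 False [490.  -90.2  73.6] [ 0.5 -1.3  3.1]
72.0 False [490.  -90.2  72. ] [ 0.3 -1.   3.1]
70.5 False [490.  -90.2  70.5] [ 0.6 -1.1  1.1]
69.0 False [490.  -90.2  69. ] [ 0.9 -0.2  3.2]
67.5 False [490.  -90.2  67.5] [ 0.9 -0.8  2.6]
66.0 False [490.1 -90.2  66.9] [-1.7 -2.1 11.9]
15.95
```

View pics/w45.png

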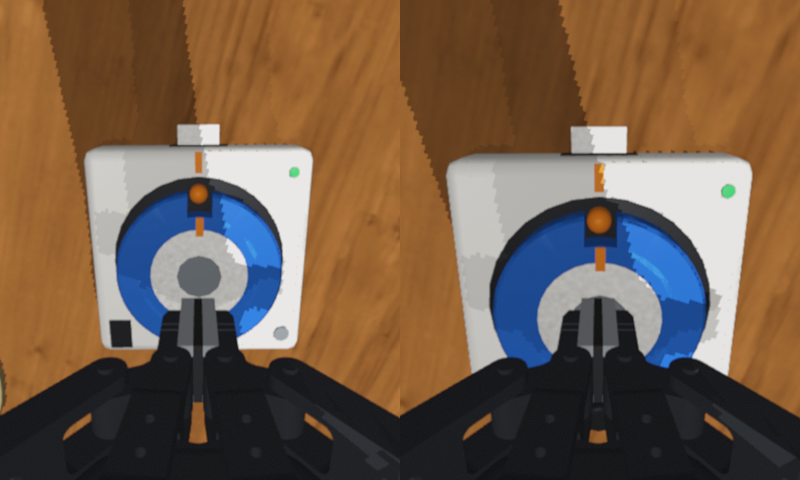

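The left half shows the notch aligned with the pin. The right half shows the pin in the notch at (599,218), with the force rising sharply at fingertip z≈50, so the disc is seated. I'll retreat and check.

Run:
```python
from h import *
manip.line_to([489.8,-90.2,125],max_speed=60)
manip.line_to([460,-100,220])
im=save("side","s2")
a=im[200:280,275:375,::-1];b=save("wrist","w6")[::1,:,::-1]
f=cv2.resize(a,(500,400),interpolation=cv2.INTER_CUBIC)
cv2.imwrite("pics/fin.png",np.hstack([f,cv2.resize(b,(300,225))[[*range(225)]+[224]*175]]))
print(manip.current_time(),manip.current_wrist_force().round(1))
```

```text
18.0 [-0.   0.1 -0.3]
```

View pics/fin.png

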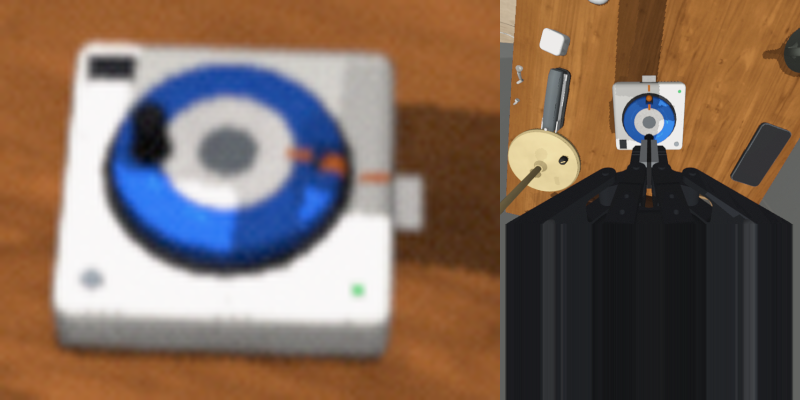

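The disc sits flush on the deck with the pin in the notch at (333,163), and the finger is clear of it.

```bash
python3 -c "
from station import job;print(job.sign_off())"
```

```text
the job is handed in; nothing more can be done
None
```

I turned the disc about 172° counter-clockwise by its lug until the notch was over the pin, pressed it home with about 12 N, took the finger away, and handed the job in at about 18 s; the result of the judging was not shown.

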